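# Tip out a lot of pillars and tally it

### The job

Push the yellow bar to tip the blue caddy just far enough that its clear flap swings open and all three brass pillars slide out into the orange tray, without tipping it past about 50 degrees, then let the caddy gently back down to level without dropping it. After that, press the red dome key on the grey counter until it clicks and no further, and let go; leave the other things on the bench where they are.

Things in the scene. Friction and masses are not known exactly. Their poses are not given: they have to be found in the camera images.
- stand: Fixed aluminium tilt stand under the caddy. Origin on the bench, straight below the caddy's hinge line. Its +x axis points from the caddy towards the catch tray (the way things pour), its y axis is parallel to the hinge; z up. Base plate 125 x 180 mm, lying from x = -150 to -25 mm.
- caddy (a joint): Tip angle (rad) of the blue plastic caddy in the stand: 0 = level, resting on the stand; grows as it tips about its hinge towards the tray. About 0.3 to 0.45 kg empty, turns freely; let go below about 1 rad it drops back level by its own weight, so lower it with the push bar kept resting on the fingers. Usually 0.3 to 0.65 rad empties it (floor friction about 0.28 to 0.42).
- flap (a joint): Angle (rad) of the clear plastic flap (56 mm high, 146 mm wide) that closes the caddy's tray-side mouth, relative to the caddy: 0 = shut; it hangs freely from its upper edge, 64 mm above the hinge line, so it swings open by itself as the caddy tips and shut again when the caddy is level.
- caddy_hinge (a point): Middle of the caddy's hinge line (along the stand's y axis), at the caddy's lower edge on the tray side, 85 mm above the bench. The caddy is an open-topped trough, 140 mm long (it lies on the hinge's -x side when level) and 150 mm wide, walls to 64 mm above the hinge, floor 4 mm thick, with three lanes along x.
- push_bar (a point): Middle of the caddy's round yellow push bar, 14 mm thick, 152 mm long, parallel to the hinge, on end posts above the rear wall (wall top 21 mm below the bar's axis). Level: 145 mm behind the hinge (stand's -x side) and 85 mm above it, 170 mm above the bench; it circles the hinge as the caddy tips. Push it towards the tray from behind, closed fingers pointing down.
- tray: Loose orange open catch tray, 200 x 200 mm, walls 45 mm high, 4 mm thick, floor 5 mm, standing on the bench under the caddy's mouth. Origin: centre of its underside, z up.
- counter: Fixed grey tally counter box, 80 (x) x 110 (y) x 42 mm high. Origin: centre of its underside. Green window on its +x half, red dome key on its -x half.
- dome_key (a joint): Travel (m) of the red dome key, 0 = up. It moves straight down. Resistance: it holds until about 5 N, then gives way (the click) to about 3.5 N at 1 to 2 mm, then rises steadily: about 4.5 N at 4 mm, 6 N at 6 mm, 7 N at 8 mm, hard stop at 10 mm. It has clicked beyond 2 mm; beyond 8.5 mm it is being forced. It springs back up when let go.
- key_top (a point): Centre of the dome key's top face (flat, 26 mm across), 57.5 mm above the bench when up, 16 mm to the -x side of the counter's centre. Moves with the key.
- pillar1: Loose hexagonal brass-coloured pillar, 70 mm long, 22 mm across flats, about 60 to 110 g, one per lane of the caddy. Origin at its centre, x along its length.
- pillar2: Loose hexagonal brass-coloured pillar, 70 mm long, 22 mm across flats, about 60 to 110 g, one per lane of the caddy. Origin at its centre, x along its length.
- pillar3: Loose hexagonal brass-coloured pillar, 70 mm long, 22 mm across flats, about 60 to 110 g, one per lane of the caddy. Origin at its centre, x along its length.
- jar: Glass jar with screw lid, 72 mm diameter, 110 mm high; bystander. Origin: centre of its underside.
- wrench: Steel wrench 200 mm long lying flat; bystander. Origin: middle of its underside, x along its length.
- driver: Chrome hex driver 170 mm long lying flat; bystander. Origin: middle of its underside, x along its length.
- cup: White hard-silicone sealing cup standing mouth down, 70 mm diameter at the foot, 50 mm high; bystander. Origin: centre of its underside.
Not all that is in view belongs to the job. What is shaped like the counter but pink or turquoise is not meant.

How it is judged:
On the way, in this order (a step that is already met when the one before it is completed fails the run):
1. the caddy is tipped and its flap has swung open (value of joint caddy above 0.25 rad and value of joint flap above 0.15 rad), for 0.02 s.
2. all three pillars have slid into the tray (x of pillar1 in the frame of tray between -0.093 and 0.093 m and y of pillar1 in the frame of tray between -0.093 and 0.093 m and z of pillar1 in the frame of tray between 0 and 0.05 m and x of pillar2 in the frame of tray between -0.093 and 0.093 m and y of pillar2 in the frame of tray between -0.093 and 0.093 m and z of pillar2 in the frame of tray between 0 and 0.05 m and x of pillar3 in the frame of tray between -0.093 and 0.093 m and y of pillar3 in the frame of tray between -0.093 and 0.093 m and z of pillar3 in the frame of tray between 0 and 0.05 m), for 0.1 s.
3. the caddy is back down level (value of joint caddy below 0.05 rad), for 0.2 s.
4. the dome key has clicked (value of joint dome_key above 0.002 m), for 0.02 s.
At the end, for the whole second after the job is handed in: All three pillars lie at rest (under 30 mm/s) in the tray (centres within 93 mm of its middle both ways and between 0 and 50 mm above its underside), the caddy is level (under 0.05 rad) with its flap shut (under 0.15 rad), and the dome key is up again (under 1.5 mm) (all of step 2 and value of joint caddy below 0.05 rad and value of joint flap below 0.15 rad and value of joint dome_key below 0.0015 m and linear speed of each of pillar1, pillar2, pillar3 below 0.03 m/s); the robot touches nothing.
It fails at once if the caddy tipped too far (over 0.9 rad) (value of joint caddy above 0.9 rad).
It fails at once if the caddy dropped back instead of being let down gently (faster than 2.5 rad/s) (velocity of joint caddy below -2.5 rad/s).
It fails at once if the dome key pressed hard past its click (over 8.5 mm, about 7.5 N) (value of joint dome_key above 0.0085 m).
It fails at once if a bystander moved more than 20 mm (distance of any of jar, wrench, driver, cup from where it was at the start of the episode above 0.02 m).
It also fails if it takes over 51 s, if anything falls off the work surface, if the arm or the gripper's body presses on something with over 40 N, if the wrist force passes 120 N, or if a joint passes its speed limit or range.

### The arm

A 6-joint arm with a two-finger parallel gripper is mounted at the origin on the work surface. World frame = base frame: x ahead of the robot, y to its left, z up, the work surface at z = 0. Lengths are in m, angles in rad, forces in N, time in s.
With the tool pointing down it reaches from about 0.35 to 0.775 m from the base axis. Payload 5.5 kg.
Tool frame: the origin (TCP) lies at the very end of the fingers, on their centre line; the grasp point (between the pads) lies 19 mm behind it; z points along the fingers, y is the line along which they close (so a half turn about z gives the same grasp; the last joint's range is limited). The gripper opens to 85 mm and grips with 20 to 120 N. Pads are 22 mm wide; open, the fingers measure 114 mm over their backs; the gripper's body (76 mm by 85 mm) begins 54 mm behind the grasp point. The pads swing forward as they close: fully open they stand 13 mm farther back than shut.
Start: joints at [1.152, 0.313, 0.046, 1.304, 0, 1.431], TCP at [0.158, 0.553, 0.231] pointing down, gripper open.
Joint ranges: [-2.76, 2.76], [-0.86, 1.69], [-1.03, 1.26], [-2.2, 2.34], [-1.47, 1.5], [-3.14, 3.14]. Speed limits (rad/s): [2.57, 2.57, 3.14, 3.14, 3.14, 3.14].

### API

Orientations are given as a unit quaternion [w, x, y, z].
In Python, from workcell import env, imaging, ticket gives the robot as it stands. The module is installed in compiled form; this text tells all that it offers.
- The arm moves only by the tool apply_moves, never from a script. Its argument "rows" is a list of rows, each an object with "xyz": the shift along the tool's x, y, z in mm, a list of three; "turn": the turn, a rotation vector about the tool's x, y, z in rad, a list of three; "grip": the opening, from 0 (shut) to 1 (fully open). A call has 1 to 12 rows; each row is the pose to reach, as a shift and turn from the pose commanded when the call began, along the tool's axes at that moment; what a row does not reach only later rows make up. A row lasts 1/12 s, in which the tool goes at most 41.7 mm and 7.16 degrees, less where a joint would pass 70% of its speed; a pose out of reach is approached as far as the arm can. A call with a gripper value outside its range is refused whole. The fingers move at their own pace and stop on an object; "force" is the grip in N (left out, the last holds). Time passes only in rows, so rows that repeat a pose let the fingers close. It gives the time, the measured TCP pose, the force, the opening and the grip force at its end, in the units of the state.
- env.get_state(): the state, without advancing time (a new reading comes with each control period).
- imaging.read_camera(name): name is "scene" or "top" or "wrist"; returns a dict with "color" (384x512x3 uint8, blue, green, red), "z_map" (384x512 float32, m along the optical axis (not along the pixel's ray), 0 where there is no reading), "camera_matrix" (3x3 intrinsics, pixels), "view" (4x4, takes a point from world to camera coordinates). Camera axes: x right, y down, z forward; pixel columns grow to the right and rows downward; lengths in m; the calibration is good to about 2 mm. A picture is of the moment at which its call begins.
- ticket.hand_in(): hands the job in; it is judged then, once.
The state is a dict: "clock": time; "joint_pos": joint angles; "qvel": joint speeds; "tau": joint torques, N m; "tcp_pos": TCP position; "orientation": TCP orientation; "wrist_force": force on the tool from outside, world axes, zero at the start; "ft_torque": the same for the moment, N m; "finger_gap": finger opening in m; "grip_force": force on a finger pad.
Only numpy, scipy, OpenCV 4.12 (cv2) and the standard library are available. Lean on these libraries where they do the work, as an engineer would, in place of code of your own. Each camera call takes 0.05 s, during which the arm holds its last target. There are 200 camera calls.

## Working session

There is one attempt and no reset: what is moved stays moved. The work goes in short steps, Python scripts to look and compute and a tool call to move; the robot and the scene stay as the last step left them, time stands still between calls to the robot, and variables do not carry over. Pictures are saved under pics/ and viewed, at most 10 in all, crops included, and the job is handed in when it is done.

Besides the shell and the picture viewer there is one more tool, called after "Request:" as name(argument=value, ...), one argument or row to a line, values as JSON. apply_moves: Moves the arm, as the interface text tells. Its arguments: {"type":"object","properties":{"rows":{"type":"array"},"force":{"type":"number"}},"required":["rows"]}

```bash
mkdir -p pics; cat > h.py <<'E'
import numpy as np, cv2
from workcell import env, imaging, ticket
def cam(n):
    d=imaging.read_camera(n); np.savez(f'{n}.npz',**d); return d
def world(d):
    z=d['z_map'];K=np.array(d['camera_matrix']);V=np.array(d['view'])
    v,u=np.mgrid[:z.shape[0],:z.shape[1]]
    P=np.stack([(u-K[0,2])/K[0,0]*z,(v-K[1,2])/K[1,1]*z,z],-1)
    return (P-V[:3,3])@V[:3,:3]
E
python3 - <<'E'
from h import *
s=env.get_state();print({k:np.round(v,3) for k,v in s.items()})
a=cam('scene');b=cam('top')
cv2.imwrite('pics/s.png',cv2.resize(a['color'],(800,600)));cv2.imwrite('pics/t.png',cv2.resize(b['color'],(800,600)))
E
```

```text
{'clock': np.float64(0.0), 'joint_pos': array([1.152, 0.314, 0.045, 1.304, 0.   , 1.431]), 'qvel': array([-0.001,  0.   ,  0.001,  0.   , -0.   , -0.   ]), 'tau': array([ 1.0000e-03, -4.8062e+01,  2.9854e+01,  1.9000e-02, -0.0000e+00,
       -0.0000e+00]), 'tcp_pos': array([0.158, 0.552, 0.23 ]), 'orientation': array([-0.   ,  0.139,  0.99 , -0.001]), 'wrist_force': array([-1.14 ,  0.407, -0.139]), 'ft_torque': array([-0.02 , -0.018, -0.037]), 'grip_force': np.float64(0.0), 'finger_gap': np.float64(0.086)}
```

View pics/s.png

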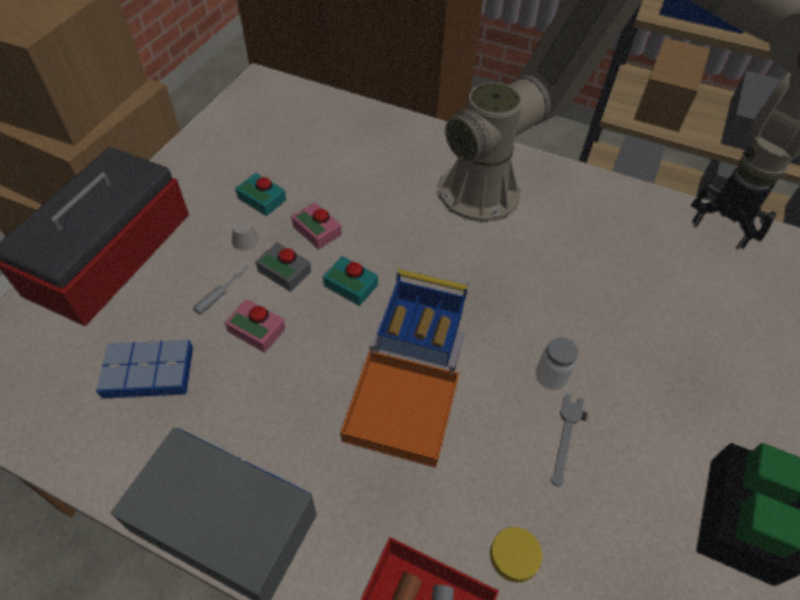

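View pics/t.png

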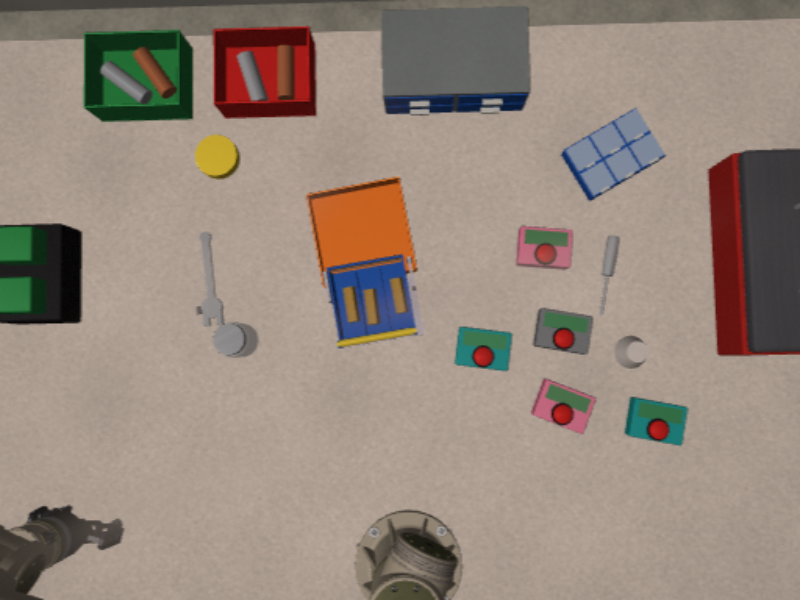

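The scene view shows the blue caddy with its yellow bar at (432,280) and the orange tray at (400,408). The top view shows the bar from (340,344) to (416,334).

There are five counter-like boxes in the top view: pink (545,247), pink (563,405), turquoise (484,348), turquoise (657,420) and grey (563,331). Only the one at (563,331) is grey, so that is the counter meant. I'll confirm it in a crop.

```bash
python3 - <<'E'
from h import *
b=dict(np.load('top.npz'));W=world(b);c=b['color'];hsv=cv2.cvtColor(c,cv2.COLOR_BGR2HSV)
H,S,Vv=[hsv[...,i].astype(int) for i in range(3)]
v,u=np.mgrid[:384,:512]
def rep(n,m):
    p=W[m];print(n,m.sum(),np.round(np.median(p,0),3),np.round(p.min(0),3),np.round(p.max(0),3))
K=b['camera_matrix'];V=b['view']
C=-V[:3,:3].T@V[:3,3]
def ray(pu,pv,h):
    d=V[:3,:3].T@np.array([(pu-K[0,2])/K[0,0],(pv-K[1,2])/K[1,1],1]);return C+d*(h-C[2])/d[2]
m=(abs(H-27)<5)&(S>150)&(u>205)&(u<275)&(v>205)&(v<228)
rep('bar',m)
ys=cv2.minAreaRect(np.stack([u[m],v[m]],-1).astype(np.float32));bp=cv2.boxPoints(ys)
R=np.array([ray(*q,0.172) for q in bp]);print('bar box',np.round(R,4),np.round(R.mean(0),4))
m=(S>150)&((H<8)|(H>172))&(u>340)&(u<380)&(v>200)&(v<225)
rep('key',m); cnt,r=cv2.minEnclosingCircle(np.stack([u[m],v[m]],-1).astype(np.float32));print(cnt,r,ray(*cnt,0.055))
m=(S>150)&(H>5)&(H<18)&(u>190)&(u<270)&(v>110)&(v<185);rep('tray',m)
# pillars
m=(H>10)&(H<28)&(S>80)&(u>215)&(u<265)&(v>172)&(v<210)
n,l,st,ce=cv2.connectedComponentsWithStats(m.astype(np.uint8))
for i in range(1,n):
    if st[i,4]>60: rep('pil',l==i)
for q,w in (((235,347)),((563,331))):0
for n,x,y in (('jar',147,217),('teal',309,223),('cup',404,225),('greybox',360,211)):print(n,np.round(W[y,x],3))
cv2.imwrite('pics/c.png',cv2.resize(c[195:290,280:440],(800,475),interpolation=cv2.INTER_CUBIC))
E
```

```text
bar 198 [0.471 0.046 0.175] [ 0.455 -0.025  0.168] [0.485 0.12  0.182]
bar box [[ 0.4644  0.1215  0.172 ]
 [ 0.4876 -0.0248  0.172 ]
 [ 0.4759 -0.0267  0.172 ]
 [ 0.4526  0.1195  0.172 ]] [0.4701 0.0474 0.172 ]
key 124 [ 0.463 -0.328  0.055] [ 0.444 -0.348  0.04 ] [ 0.48  -0.31   0.066]
(360.1666564941406, 216.5) 6.346587181091309 [ 0.46158099 -0.32814946  0.055     ]
tray 3011 [0.717 0.086 0.004] [ 0.432 -0.04  -0.01 ] [0.81  0.194 1.556]
pil 147 [0.554 0.005 0.11 ] [ 0.432 -0.04   0.095] [0.588 0.02  1.556]
pil 148 [0.539 0.101 0.109] [0.505 0.087 0.096] [0.571 0.114 0.117]
pil 146 [0.534 0.061 0.109] [ 0.432 -0.04   0.092] [0.567 0.074 1.556]
jar [0.474 0.342 0.111]
teal [ 0.444 -0.164  0.053]
cup [ 0.431 -0.469  0.047]
greybox [ 0.479 -0.329  0.052]
```

View pics/c.png

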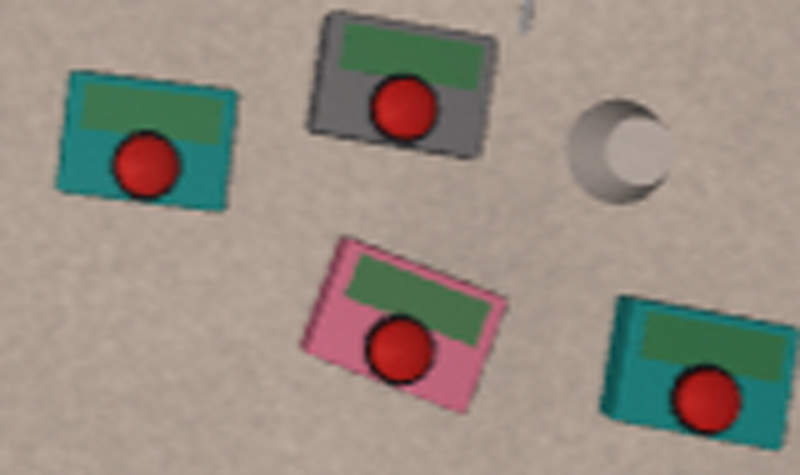

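The crop confirms it: the counter with its body in grey is at crop (403,85), with its red key at (403,107), which is world (0.462,-0.328).

```bash
cat >> h.py <<'E'
from scipy.spatial.transform import Rotation as Ro
def to(*targets,yaw=None):
    s=env.get_state();q=np.array(s['orientation']);R=Ro.from_quat(q[[1,2,3,0]])
    p=np.array(s['tcp_pos'])
    print('t',round(float(s['clock']),2),'p',np.round(p,4),'F',np.round(s['wrist_force'],2),'q6',np.round(s['joint_pos'],2))
    for t in targets: print(np.round(R.inv().apply(np.array(t)-p)*1000,1))
    if yaw is not None:
        G=Ro.from_matrix(np.array([[np.cos(yaw),np.sin(yaw),0],[np.sin(yaw),-np.cos(yaw),0],[0,0,-1]]))
        print('turn',np.round((R.inv()*G).as_rotvec(),4))
B=np.array([.470,.047,.170]);sx=np.array([.9875,.157,0])
def bar(th,off=.018,dz=-.012):  # tcp behind bar at tip angle th
    x=-.145*np.cos(th)+.085*np.sin(th)+.145; z=.085*np.cos(th)+.145*np.sin(th)-.085
    return B+sx*(x-off)+np.array([0,0,z+dz])
E
python3 -c "
from h import *
to([.30,.26,.24],[.421,.039,.24],[.421,.039,.158],yaw=np.pi+.158)"
```

```text
t 0.1 p [0.1581 0.5524 0.2305] F [-0.34 -0.21 -0.16] q6 [ 1.15  0.31  0.05  1.3  -0.    1.43]
[-216.9 -242.    -9.2]
[-394.1 -421.2   -8.9]
[-394.1 -421.1   73.1]
turn [-0.0015 -0.0005 -0.4368]
```

Request:
apply_moves(
  rows=[
    {"xyz":[-27,-30,-1],"turn":[0,0,-0.055],"grip":0},
    {"xyz":[-54,-60,-2],"turn":[0,0,-0.11],"grip":0},
    {"xyz":[-81,-90,-3],"turn":[0,0,-0.165],"grip":0},
    {"xyz":[-108,-120,-4],"turn":[0,0,-0.22],"grip":0},
    {"xyz":[-135,-150,-5],"turn":[0,0,-0.275],"grip":0},
    {"xyz":[-162,-180,-7],"turn":[0,0,-0.33],"grip":0},
    {"xyz":[-189,-210,-8],"turn":[0,0,-0.385],"grip":0},
    {"xyz":[-216,-240,-9],"turn":[0,0,-0.437],"grip":0},
    {"xyz":[-243,-268,-9],"turn":[0,0,-0.437],"grip":0},
    {"xyz":[-270,-296,-9],"turn":[0,0,-0.437],"grip":0},
    {"xyz":[-297,-324,-9],"turn":[0,0,-0.437],"grip":0},
    {"xyz":[-310,-337,-9],"turn":[0,0,-0.437],"grip":0},
  ],
)

```text
clock: 1.1
tcp_pos: [0.3648, 0.1404, 0.2402]
orientation: [0.0, -0.077, 0.997, -0.001]
wrist_force: [-0.0, 1.1, -0.9]
finger_gap: -0.0002
grip_force: 0.0
```

```bash
python3 -c "
from h import *
to([.421,.039,.24],[.421,.039,.158],yaw=np.pi+.158)"
```

```text
t 1.1 p [0.3648 0.1404 0.2402] F [-0.03  1.13 -0.88] q6 [ 0.16 -0.05 -0.35  1.26 -0.    0.01]
[ -39.9 -108.8    0.3]
[ -39.9 -108.7   82.3]
turn [-0.0011  0.0005 -0.003 ]
```

Request:
apply_moves(
  rows=[
    {"xyz":[-10,-30,0],"turn":[0,0,0],"grip":0},
    {"xyz":[-20,-60,0],"turn":[0,0,0],"grip":0},
    {"xyz":[-30,-85,0],"turn":[0,0,0],"grip":0},
    {"xyz":[-40,-109,0],"turn":[0,0,0],"grip":0},
    {"xyz":[-40,-109,20],"turn":[0,0,0],"grip":0},
    {"xyz":[-40,-109,45],"turn":[0,0,0],"grip":0},
    {"xyz":[-40,-109,70],"turn":[0,0,0],"grip":0},
    {"xyz":[-40,-109,82],"turn":[0,0,0],"grip":0},
    {"xyz":[-40,-109,82],"turn":[0,0,0],"grip":0},
  ],
)

```text
clock: 1.85
tcp_pos: [0.4176, 0.0423, 0.1552]
orientation: [-0.003, -0.079, 0.997, 0.001]
wrist_force: [-0.6, 0.2, -0.3]
finger_gap: 0.0
grip_force: 0.0
```

```bash
python3 - <<'E'
from h import *
to(bar(0),*[bar(t) for t in np.arange(.05,.66,.05)])
a=cam('scene');cv2.imwrite('pics/s2.png',cv2.resize(a['color'][140:300,200:360],(600,600),interpolation=cv2.INTER_CUBIC))
E
```

```text
t 1.85 p [0.4176 0.0423 0.1552] F [-0.57  0.17 -0.25] q6 [-0.09  0.06 -0.46  1.06  0.   -0.25]
[-34.5  -3.5  -3. ]
[-38.9  -3.5 -10.2]
[-43.6  -3.5 -17.1]
[-48.7  -3.5 -23.8]
[-54.1  -3.5 -30.2]
[-59.8  -3.5 -36.4]
[-65.8  -3.5 -42.2]
[-72.2  -3.5 -47.8]
[-78.7  -3.5 -53. ]
[-85.6  -3.5 -57.9]
[-92.6  -3.4 -62.5]
[-99.9  -3.4 -66.6]
[-107.4   -3.4  -70.5]
[-115.1   -3.4  -73.9]
```

View pics/s2.png

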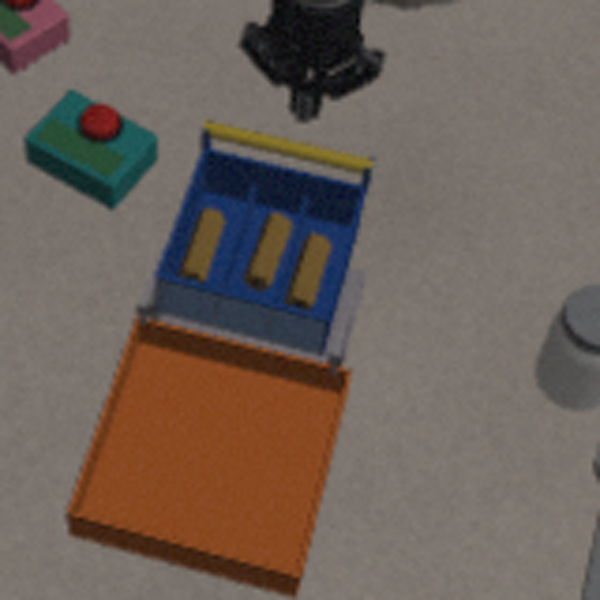

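The crop shows the closed fingers at (305,105), behind the middle of the yellow bar, which runs from (208,128) to (370,163). The pillars lie in the lanes at (205,243), (268,250) and (310,268). Pushing now.

Request:
apply_moves(
  rows=[
    {"xyz":[-12,-3,-3],"turn":[0,0,0],"grip":0},
    {"xyz":[-22,-3,-3],"turn":[0,0,0],"grip":0},
    {"xyz":[-29,-3,-3],"turn":[0,0,0],"grip":0},
    {"xyz":[-34,-3,-3],"turn":[0,0,0],"grip":0},
    {"xyz":[-36,-3,-6],"turn":[0,0,0],"grip":0},
    {"xyz":[-39,-3,-10],"turn":[0,0,0],"grip":0},
    {"xyz":[-41,-3,-14],"turn":[0,0,0],"grip":0},
    {"xyz":[-44,-3,-17],"turn":[0,0,0],"grip":0},
    {"xyz":[-46,-3,-20],"turn":[0,0,0],"grip":0},
    {"xyz":[-49,-3,-24],"turn":[0,0,0],"grip":0},
    {"xyz":[-51,-3,-27],"turn":[0,0,0],"grip":0},
    {"xyz":[-54,-3,-30],"turn":[0,0,0],"grip":0},
  ],
)

```text
clock: 2.9
tcp_pos: [0.4706, 0.0472, 0.1882]
orientation: [-0.004, -0.079, 0.997, -0.001]
wrist_force: [-11.8, -4.0, 5.8]
finger_gap: -0.0002
grip_force: 5.9
```

```bash
cat >> h.py <<'E'
def barpose(n='top'):
    d=cam(n);W=world(d);V=d['view'];K=d['camera_matrix']
    hsv=cv2.cvtColor(d['color'],cv2.COLOR_BGR2HSV).astype(int)
    L=(W-B-sx*.145+np.array([0,0,.085]))  # rel hinge
    Hh=B+sx*.145-np.array([0,0,.085]); L=W-Hh
    lx=L@sx; ly=L@np.array([-.157,.9875,0]); lz=L[...,2]
    m=(abs(hsv[...,0]-27)<6)&(hsv[...,1]>130)&(np.abs(ly)<.09)&(lx>-.2)&(lx<.1)&(lz>.06)&(lz<.22)
    x,z=np.median(lx[m]),np.median(lz[m])
    print('bar',m.sum(),'lx,lz',round(x,3),round(z,3),'theta',round(np.arctan2(.085,-.145)-np.arctan2(z-.004,x),3))
    p=(hsv[...,0]>9)&(hsv[...,0]<26)&(hsv[...,1]>80)&(np.abs(ly)<.07)&(lx>-.15)&(lx<.2)&(lz<.06)
    return d
E
python3 - <<'E'
from h import *
to(*[bar(t) for t in np.arange(.2,.66,.05)])
d=barpose()
E
```

```text
t 2.9 p [0.4706 0.0472 0.1882] F [-11.81  -4.     5.83] q6 [-0.07  0.14 -0.28  1.15 -0.   -0.23]
[-1.2 -0.1  3. ]
[-6.9 -0.1 -3.1]
[-12.9  -0.1  -9. ]
[-19.2  -0.1 -14.6]
[-25.8  -0.1 -19.8]
[-32.6  -0.1 -24.7]
[-39.6  -0.1 -29.2]
[-46.9  -0.1 -33.4]
[-54.4  -0.2 -37.3]
[-62.1  -0.2 -40.7]
bar 36 lx,lz -0.125 0.115 theta 0.195
```

Request:
apply_moves(
  rows=[
    {"xyz":[-3,0,-3],"turn":[0,0,0],"grip":0},
    {"xyz":[-6,0,-6],"turn":[0,0,0],"grip":0},
    {"xyz":[-9,0,-9],"turn":[0,0,0],"grip":0},
    {"xyz":[-12,0,-12],"turn":[0,0,0],"grip":0},
    {"xyz":[-15,0,-15],"turn":[0,0,0],"grip":0},
    {"xyz":[-18,0,-18],"turn":[0,0,0],"grip":0},
    {"xyz":[-21,0,-20],"turn":[0,0,0],"grip":0},
    {"xyz":[-25,0,-23],"turn":[0,0,0],"grip":0},
    {"xyz":[-25,0,-23],"turn":[0,0,0],"grip":0},
    {"xyz":[-25,0,-23],"turn":[0,0,0],"grip":0},
  ],
)

```text
clock: 3.78
tcp_pos: [0.4979, 0.0518, 0.2116]
orientation: [-0.001, -0.079, 0.997, -0.0]
wrist_force: [-5.8, -1.0, 3.2]
finger_gap: -0.0
grip_force: 2.6
```

```bash
python3 - <<'E'
from h import *
to(*[bar(t) for t in np.arange(.4,.66,.05)])
d=barpose();a=cam('scene')['color'][140:300,200:360]
cv2.imwrite('pics/c3.png',np.hstack([cv2.resize(x,(400,400),interpolation=cv2.INTER_CUBIC) for x in (a,d['color'][100:230,180:310])]))
E
```

```text
t 3.78 p [0.4979 0.0518 0.2116] F [-5.81 -1.04  3.23] q6 [-0.06  0.18 -0.18  1.21 -0.   -0.22]
[ 1.8 -0.3  3.9]
[-5.1 -0.3 -1. ]
[-12.2  -0.4  -5.5]
[-19.5  -0.4  -9.7]
[-27.   -0.4 -13.5]
[-34.7  -0.4 -16.9]
bar 35 lx,lz -0.097 0.14 theta 0.421
```

View pics/c3.png

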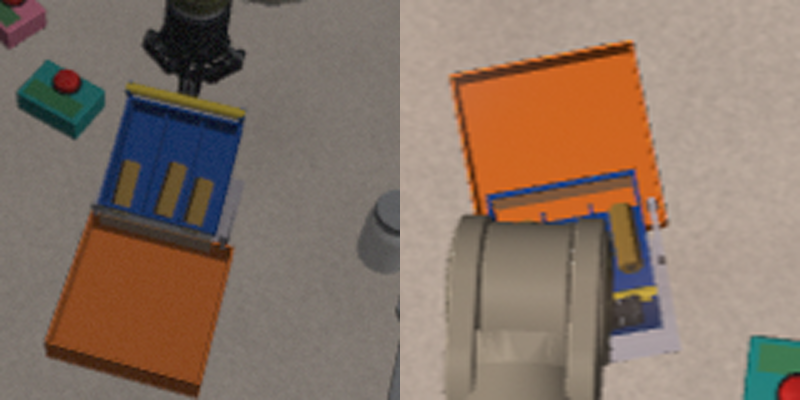

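In the left half, the flap is open and the pillars at (128,183), (172,188) and (201,200) are sliding towards the mouth. I'll tip a little more and hold.

Request:
apply_moves(
  rows=[
    {"xyz":[-3,0,-2],"turn":[0,0,0],"grip":0},
    {"xyz":[-5,0,-4],"turn":[0,0,0],"grip":0},
    {"xyz":[-7,0,-5],"turn":[0,0,0],"grip":0},
    {"xyz":[-9,0,-7],"turn":[0,0,0],"grip":0},
    {"xyz":[-9,0,-7],"turn":[0,0,0],"grip":0},
    {"xyz":[-9,0,-7],"turn":[0,0,0],"grip":0},
    {"xyz":[-9,0,-7],"turn":[0,0,0],"grip":0},
    {"xyz":[-9,0,-7],"turn":[0,0,0],"grip":0},
  ],
)

```text
clock: 4.55
tcp_pos: [0.5076, 0.0531, 0.2181]
orientation: [-0.0, -0.079, 0.997, 0.0]
wrist_force: [-0.9, 0.1, -0.9]
finger_gap: 0.0003
grip_force: 0.6
```

```bash
python3 - <<'E'
from h import *
to(*[bar(t) for t in np.arange(.4,.76,.05)])
d=barpose();a=cam('scene')['color'][140:300,200:360]
cv2.imwrite('pics/c4.png',np.hstack([cv2.resize(x,(400,400),interpolation=cv2.INTER_CUBIC) for x in (a,d['color'][100:230,180:310])]))
E
```

```text
t 4.55 p [0.5076 0.0531 0.2181] F [-0.89  0.11 -0.86] q6 [-0.05  0.19 -0.15  1.23  0.   -0.21]
[11.5 -0.1 10.3]
[ 4.6 -0.1  5.5]
[-2.4 -0.1  1. ]
[-9.8 -0.1 -3.2]
[-17.3  -0.1  -7. ]
[-25.   -0.1 -10.3]
[-32.8  -0.1 -13.4]
[-40.8  -0.1 -16. ]
bar 32 lx,lz -0.087 0.147 theta 0.497
```

View pics/c4.png

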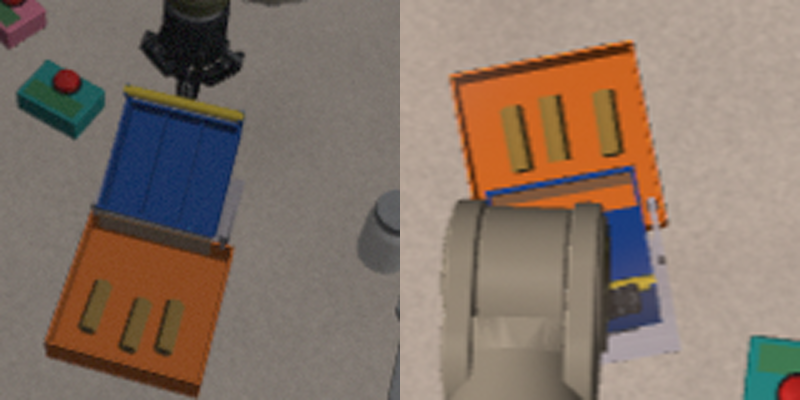

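All three pillars lie in the tray, at (95,306), (136,325) and (170,327) in the left half. Tip is about 0.5 rad; lowering slowly along the arc.

Request:
apply_moves(
  rows=[
    {"xyz":[3,0,2],"turn":[0,0,0],"grip":0},
    {"xyz":[7,0,5],"turn":[0,0,0],"grip":0},
    {"xyz":[10,0,7],"turn":[0,0,0],"grip":0},
    {"xyz":[14,0,10],"turn":[0,0,0],"grip":0},
    {"xyz":[17,0,12],"turn":[0,0,0],"grip":0},
    {"xyz":[20,0,15],"turn":[0,0,0],"grip":0},
    {"xyz":[24,0,18],"turn":[0,0,0],"grip":0},
    {"xyz":[27,0,20],"turn":[0,0,0],"grip":0},
    {"xyz":[30,0,23],"turn":[0,0,0],"grip":0},
    {"xyz":[33,0,26],"turn":[0,0,0],"grip":0},
    {"xyz":[36,0,29],"turn":[0,0,0],"grip":0},
    {"xyz":[39,0,32],"turn":[0,0,0],"grip":0},
  ],
)

```text
clock: 5.65
tcp_pos: [0.4688, 0.0469, 0.1859]
orientation: [-0.0, -0.079, 0.997, 0.0]
wrist_force: [-2.1, -0.0, -1.7]
finger_gap: -0.0
grip_force: 0.8
```

```bash
python3 - <<'E'
from h import *
to(*[bar(t) for t in np.arange(.2,-.01,-.05)])
d=barpose()
E
```

```text
t 5.65 p [0.4688 0.0469 0.1859] F [-2.08 -0.04 -1.74] q6 [-0.07  0.13 -0.3   1.14 -0.   -0.23]
[-3.  -0.1  0.8]
[ 2.5 -0.1  7.2]
[ 7.6 -0.1 13.9]
[12.4 -0.1 20.8]
[16.8 -0.1 27.9]
bar 36 lx,lz -0.127 0.114 theta 0.183
```

Request:
apply_moves(
  rows=[
    {"xyz":[3,0,3],"turn":[0,0,0],"grip":0},
    {"xyz":[6,0,6],"turn":[0,0,0],"grip":0},
    {"xyz":[8,0,10],"turn":[0,0,0],"grip":0},
    {"xyz":[11,0,13],"turn":[0,0,0],"grip":0},
    {"xyz":[13,0,16],"turn":[0,0,0],"grip":0},
    {"xyz":[15,0,20],"turn":[0,0,0],"grip":0},
    {"xyz":[17,0,23],"turn":[0,0,0],"grip":0},
    {"xyz":[19,0,26],"turn":[0,0,0],"grip":0},
    {"xyz":[21,0,28],"turn":[0,0,0],"grip":0},
    {"xyz":[24,0,28],"turn":[0,0,0],"grip":0},
    {"xyz":[28,0,28],"turn":[0,0,0],"grip":0},
    {"xyz":[40,0,28],"turn":[0,0,0],"grip":0},
  ],
)

```text
clock: 6.7
tcp_pos: [0.431, 0.0406, 0.1587]
orientation: [0.001, -0.079, 0.997, -0.0]
wrist_force: [0.3, -1.0, 0.5]
finger_gap: -0.0003
grip_force: 0.0
```

```bash
python3 - <<'E'
from h import *
d=barpose()
k=np.array([.4615,-.328,0])
to([.428,.043,.23],k+[0,0,.20],k+[0,0,.07])
E
```

```text
bar 37 lx,lz -0.145 0.091 theta 0.009
t 6.75 p [0.4275 0.0406 0.1583] F [-3.42  0.46 -0.51] q6 [-0.09  0.07 -0.44  1.06 -0.   -0.25]
[ -0.8   2.3 -71.7]
[  24.7 -369.3  -41.7]
[  24.5 -369.4   88.3]
```

Request:
apply_moves(
  rows=[
    {"xyz":[2,0,-30],"turn":[0,0,0],"grip":0},
    {"xyz":[4,-10,-65],"turn":[0,0,0],"grip":0},
    {"xyz":[6,-45,-70],"turn":[0,0,0],"grip":0},
    {"xyz":[8,-80,-70],"turn":[0,0,0],"grip":0},
    {"xyz":[11,-115,-65],"turn":[0,0,0],"grip":0},
    {"xyz":[13,-150,-60],"turn":[0,0,0],"grip":0},
    {"xyz":[15,-185,-55],"turn":[0,0,0],"grip":0},
    {"xyz":[17,-220,-50],"turn":[0,0,0],"grip":0},
    {"xyz":[19,-255,-45],"turn":[0,0,0],"grip":0},
    {"xyz":[21,-290,-42],"turn":[0,0,0],"grip":0},
    {"xyz":[23,-325,-42],"turn":[0,0,0],"grip":0},
    {"xyz":[24,-355,-42],"turn":[0,0,0],"grip":0},
  ],
)

```text
clock: 7.75
tcp_pos: [0.4618, -0.3163, 0.2002]
orientation: [0.0, -0.078, 0.997, -0.0]
wrist_force: [0.1, 0.0, 0.5]
finger_gap: -0.0
grip_force: 0.0
```

```bash
python3 - <<'E'
from h import *
k=np.array([.4615,-.328,0])
to(k+[0,0,.20],k+[0,0,.075])
d=cam('wrist');cv2.imwrite('pics/w.png',d['color'])
hsv=cv2.cvtColor(d['color'],cv2.COLOR_BGR2HSV).astype(int);W=world(d)
m=(hsv[...,1]>150)&((hsv[...,0]<8)|(hsv[...,0]>172))
n,l,st,ce=cv2.connectedComponentsWithStats(m.astype(np.uint8))
for i in range(1,n):
    if st[i,4]>60:
        w=W[l==i];t=w[w[:,2]>.054];print(ce[i],st[i,4],np.round(np.median(w,0),4),np.round((t.min(0)+t.max(0))/2,4) if len(t) else '')
E
```

```text
t 7.75 p [ 0.4618 -0.3163  0.2002] F [0.06 0.04 0.52] q6 [-0.74  0.29 -0.06  1.22  0.   -0.9 ]
[  2.1 -11.5   0.2]
[  2.2 -11.5 125.2]
[272.59734513  15.19911504] 1356 [ 0.3135 -0.3223  0.0558] [ 0.3401 -0.3229  0.198 ]
[405.00324939 172.65881397] 1231 [ 0.4278 -0.1682  0.0557] [ 0.4137 -0.2383  0.198 ]
[237.94529915 179.12051282] 1170 [ 0.4603 -0.331   0.0558] [ 0.4297 -0.3305  0.198 ]
[251.46601942 328.21359223] 103 [ 0.6396 -0.2892  0.0563] [ 0.5592 -0.3007  0.1505]
```

View pics/w.png

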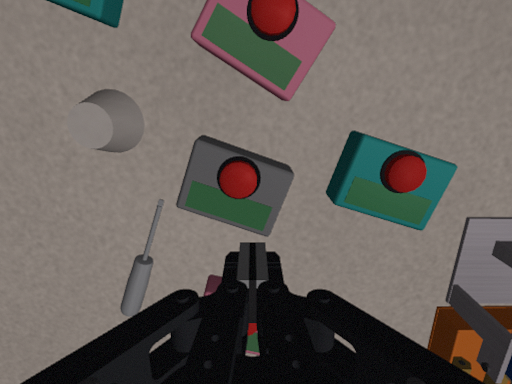

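The wrist view shows the grey counter with its key at (238,179), and the cup and driver are clear of the path. The key is at (0.4605,-0.330).

Request:
apply_moves(
  rows=[
    {"xyz":[3,-13,20],"turn":[0,0,0],"grip":0},
    {"xyz":[3,-13,50],"turn":[0,0,0],"grip":0},
    {"xyz":[3,-13,80],"turn":[0,0,0],"grip":0},
    {"xyz":[3,-13,105],"turn":[0,0,0],"grip":0},
    {"xyz":[3,-13,122],"turn":[0,0,0],"grip":0},
    {"xyz":[3,-13,132],"turn":[0,0,0],"grip":0},
    {"xyz":[3,-13,132],"turn":[0,0,0],"grip":0},
    {"xyz":[3,-13,132],"turn":[0,0,0],"grip":0},
  ],
)

```text
clock: 8.47
tcp_pos: [0.4611, -0.327, 0.0686]
orientation: [0.0, -0.079, 0.997, 0.0]
wrist_force: [1.7, 1.0, 0.5]
finger_gap: 0.0003
grip_force: 0.0
```

Request:
apply_moves(
  rows=[
    {"xyz":[0,0,2],"turn":[0,0,0],"grip":0},
    {"xyz":[0,0,4],"turn":[0,0,0],"grip":0},
    {"xyz":[0,0,6],"turn":[0,0,0],"grip":0},
    {"xyz":[0,0,8],"turn":[0,0,0],"grip":0},
    {"xyz":[0,0,8],"turn":[0,0,0],"grip":0},
  ],
)

```text
clock: 8.88
tcp_pos: [0.4609, -0.327, 0.0603]
orientation: [0.0, -0.079, 0.997, -0.0]
wrist_force: [0.3, 0.2, -0.2]
finger_gap: -0.0002
grip_force: 0.0
```

Request:
apply_moves(
  rows=[
    {"xyz":[0,0,1],"turn":[0,0,0],"grip":0},
    {"xyz":[0,-1,2],"turn":[0,0,0],"grip":0},
    {"xyz":[0,-1,3],"turn":[0,0,0],"grip":0},
    {"xyz":[0,-1,4],"turn":[0,0,0],"grip":0},
    {"xyz":[0,-1,4],"turn":[0,0,0],"grip":0},
  ],
)

```text
clock: 9.3
tcp_pos: [0.4612, -0.3282, 0.0564]
orientation: [0.0, -0.079, 0.997, -0.0]
wrist_force: [-1.3, 0.0, 3.2]
finger_gap: -0.0002
grip_force: 1.6
```

Request:
apply_moves(
  rows=[
    {"xyz":[0,0,0.5],"turn":[0,0,0],"grip":0},
    {"xyz":[0,0,1],"turn":[0,0,0],"grip":0},
    {"xyz":[0,0,1.5],"turn":[0,0,0],"grip":0},
    {"xyz":[0,0,1.5],"turn":[0,0,0],"grip":0},
  ],
)

```text
clock: 9.63
tcp_pos: [0.4612, -0.3282, 0.0549]
orientation: [0.0, -0.079, 0.997, -0.0]
wrist_force: [-0.6, -0.7, 3.2]
finger_gap: 0.0002
grip_force: 1.8
```

Request:
apply_moves(
  rows=[
    {"xyz":[0,0,0.5],"turn":[0,0,0],"grip":0},
    {"xyz":[0,0,1],"turn":[0,0,0],"grip":0},
    {"xyz":[0,0,1],"turn":[0,0,0],"grip":0},
  ],
)

```text
clock: 9.88
tcp_pos: [0.4612, -0.3282, 0.0538]
orientation: [0.0, -0.079, 0.997, -0.0]
wrist_force: [-0.6, -1.0, 4.0]
finger_gap: 0.0
grip_force: 2.1
```

Request:
apply_moves(
  rows=[
    {"xyz":[0,0,0.5],"turn":[0,0,0],"grip":0},
    {"xyz":[0,0,1],"turn":[0,0,0],"grip":0},
    {"xyz":[0,0,1],"turn":[0,0,0],"grip":0},
  ],
)

```text
clock: 10.13
tcp_pos: [0.4612, -0.3282, 0.0528]
orientation: [0.0, -0.079, 0.997, -0.0]
wrist_force: [-0.6, -0.7, 4.7]
finger_gap: 0.0001
grip_force: 2.4
```

Force rose steadily from 3.2 to 4.7 N at about 4.7 mm travel, so the key has clicked. Letting go.

Request:
apply_moves(
  rows=[
    {"xyz":[0,0,-3],"turn":[0,0,0],"grip":0},
    {"xyz":[0,0,-7],"turn":[0,0,0],"grip":0},
    {"xyz":[0,0,-15],"turn":[0,0,0],"grip":0},
    {"xyz":[0,0,-40],"turn":[0,0,0],"grip":0},
    {"xyz":[0,0,-75],"turn":[0,0,0],"grip":0},
    {"xyz":[0,0,-110],"turn":[0,0,0],"grip":0},
    {"xyz":[0,0,-140],"turn":[0,0,0],"grip":0},
    {"xyz":[0,0,-140],"turn":[0,0,0],"grip":0},
    {"xyz":[0,0,-140],"turn":[0,0,0],"grip":0},
  ],
)

```text
clock: 10.88
tcp_pos: [0.4619, -0.3284, 0.195]
orientation: [0.001, -0.079, 0.997, -0.001]
wrist_force: [-0.7, 0.3, -0.4]
finger_gap: 0.0001
grip_force: 0.0
```

```bash
python3 - <<'E'
from h import *
d=barpose();cv2.imwrite('pics/f.png',cv2.resize(d['color'],(800,600)))
w=cam('wrist');hsv=cv2.cvtColor(w['color'],cv2.COLOR_BGR2HSV).astype(int);W=world(w)
m=(hsv[...,1]>150)&((hsv[...,0]<8)|(hsv[...,0]>172))&(np.hypot(W[...,0]-.4605,W[...,1]+.33)<.013)
print('key z',np.median(W[m][:,2]))
E
```

```text
bar 205 lx,lz -0.145 0.09 theta 0.007
key z 0.05674396526303162
```

View pics/f.png

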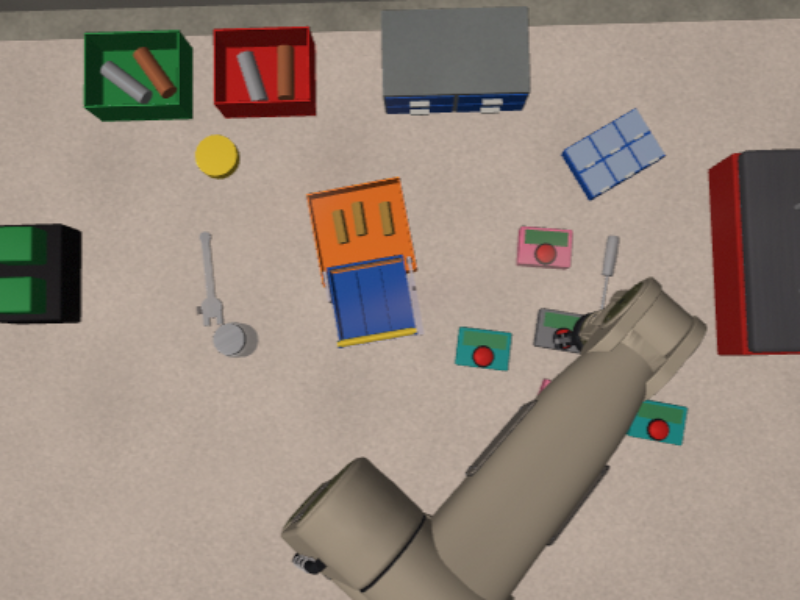

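The pillars lie in the tray at (341,226), (358,218) and (387,218). The caddy is level with its bar at (377,338), the jar and wrench are where they were, and the key is up. Handing in.

```bash
python3 -c "
from h import *
print(ticket.hand_in())"
```

```text
the job is handed in; nothing more can be done
None
```

I handed the job in at about 11 s on the robot clock: all three pillars are in the tray, the caddy is back level after tipping to about 0.5 rad, and the grey counter's key was pressed about 4.7 mm (past its click) and is up again; the judging result was not shown.

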